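# Set the drying cabinet's door ajar on its stay

## Task

The prints in the drying cabinet need air: take the steel stay bar on top of the cabinet by its knob, draw the glazed door open with it against the closing spring, and drop the middle one of the bar's five holes over the peg, fully home on the peg's shoulder, so that the door stands open by itself when you let go. Feel for the hole and never force the bar down on the peg; leave the things on and around the cabinet where they are.

Things in the scene. Friction and masses are not known exactly. Their poses are not given: they have to be found in the camera images.
- cabinet: plywood print-drying cabinet, 300 deep (x), 360 wide (y), flat top 220 mm up; fixed; origin at the centre of its underside, x into the cabinet. Its glazed door (353 wide, 20 thick, top 218 up) covers the -x front. Door hinge axis: upright, at (-172, 176) mm in this frame; the door opens towards -x, its free edge is the -y one.
- door (a joint): angle of the door, rad: 0 shut, growing as it opens towards the robot, to 1.4. A spring shuts it: 0.72 N m at 0, rising by 1.2 N m per rad. The stay bar's pivot stands on the door's top rail, 200 mm along the door from the hinge axis and 12 mm behind it (+x when shut), the bar's underside 232 mm up. The bar swivels and lifts freely there; off the peg it droops 0.045 rad onto the cabinet's top.
- stay_knob (a point): soft black rubber knob, 15.6 thick, 33 tall, upright on the free end of the flat steel stay bar (24 wide, 4 thick, 0.2 kg), 215 mm from its pivot; point on its axis, 18 mm above the bar's upper side; x along the bar away from the pivot, z up. It gives some mm in any direction under load, so the bar lags behind the hand. Five 9.5 mm holes lie 155, 130, 105 (middle), 80 and 55 mm back from its axis.
- peg: steel peg screwed on the cabinet's top, fixed: foot plate 22 x 52 x 3, shoulder 18 across and 12 mm high, and on it an upright pin 8 across and 14.5 mm tall with a slight chamfer. Origin at its foot on the cabinet's top, on the pin's axis.
- peg_shoulder (a point): on the pin's axis at the top face of the shoulder, 12 mm above the cabinet's top; the pin stands 14.5 mm above this point. A seated bar lies level with its underside here.
- tape_roll: paper tape roll, 92 across, 24 tall, lying on the cabinet's top. Leave alone.
- paint_tube: white paint tube, about 105 x 34 x 28, lying on the cabinet's top. Leave alone.
- brayer: rubber ink roller with a wooden handle, lying on the table left of the cabinet. Leave alone.
- tumbler: glass tumbler, 72 across, 95 tall, on the table left of the cabinet. Leave alone.
- medium_bottle: white bottle, 60 across, 150 tall, on the table right of the cabinet. Leave alone.
- twine: ball of brown twine, 66 across, 105 tall, standing on the table right of the cabinet. Leave alone.
- paint_jar: green glass jar, 64 across, 70 tall, on the table right of the cabinet. Leave alone.

How it is judged:
By the outcome, as a careful person would: the job done as asked, in the order asked, and still so for the second after the job is handed in, with the robot touching nothing.
It also fails if it takes over 54 s, if anything falls off the work surface, if the arm or the gripper's body presses on something with over 40 N, if the wrist force passes 120 N, or if a joint passes its speed limit or range.

## Robot

A 6-joint arm with a two-finger parallel gripper is mounted at the origin on the work surface. World frame = base frame: x ahead of the robot, y to its left, z up, the work surface at z = 0. Lengths are in m, angles in rad, forces in N, time in s.
With the tool pointing down it reaches from about 0.375 to 0.9 m from the base axis. Payload 3.1 kg.
Tool frame: the origin (TCP) lies midway between the tips of the shut fingers; the grasp point (between the pads) lies 19 mm behind it; z points along the fingers, y is the direction in which the jaws open and shut (so a half turn about z gives the same grasp; the last joint's range is limited). The gripper opens to 85 mm and grips with 20 to 120 N. Pads are 22 mm wide; open, the fingers measure 114 mm over their backs; the gripper's body (76 mm by 85 mm) begins 54 mm behind the grasp point. The pads swing forward as they close: fully open they stand 13 mm farther back than shut.
Start: joints at [-0.178, 0.527, 1.433, -0, 1.181, -0.178], TCP at [0.625, 0, 0.231] pointing down, gripper open.
Joint ranges: [-3.08, 3.08], [-0.75, 2.2], [0.22, 2.44], [-1.43, 4.57], [0, 2.65], [-2.85, 2.85]. Speed limits (rad/s): [2.79, 2.79, 3.14, 3.14, 3.14, 3.14].

## Interface

Orientations are given as a unit quaternion [x, y, z, w].
In Python, from station import manip gives the robot as it stands. The module is installed in compiled form; this text tells all that it offers.
- The arm moves only by the tool drive_tool, never from a script. Its argument "deltas" is one flat list of numbers, 4 for each row, row after row: the shift along the tool's x, y, z in cm, then the turn about the tool's z in degrees. A call has 1 to 12 rows; each row is the pose to reach, as a shift and turn from the pose measured when the call began, along the tool's axes at that moment; what a row does not reach only later rows make up. A row lasts 1/10 s, in which the tool goes at most 50 mm and 8.59 degrees, less where a joint would pass 70% of its speed; a pose out of reach is approached as far as the arm can. A call with a gripper value outside its range is refused whole. "hand" is the finger opening in cm, from 0 to 8.54, set as the call begins (left out, the last holds). The fingers move at their own pace and stop on an object; "squeeze" is the grip in N (left out, the last holds). Time passes only in rows, so rows that repeat a pose let the fingers close. It gives the time, the measured TCP pose, the force and the opening at its end, in the units of the state.
- manip.sense(): the state, without advancing time (a new reading comes with each control period).
- manip.snapshot(name): name is "scene" or "side" or "wrist"; returns a dict with "frame" (480x640x3 uint8, red, green, blue), "depth" (480x640 float32, m along the optical axis (not along the pixel's ray), 0 where there is no reading), "fx", "fy", "cx", "cy" (pixels), "R" (3x3) and "t" (3): a world point X has camera coordinates R X + t. Camera axes: x right, y down, z forward; pixel columns grow to the right and rows downward; lengths in m; the calibration is good to about 2 mm. The wrist camera is an equidistant fisheye: a pixel r from the principal point sees the ray r / f radians off the axis. A picture is of the moment at which its call begins.
- manip.sign_off(): hands the job in, once; it reports no verdict.
The state is a dict: "t": time; "q": joint angles; "qd": joint speeds; "tau": joint torques, N m; "tcp_pos": TCP position; "tool_rot": TCP orientation; "force": force on the tool from outside, world axes, zero at the start; "ft_torque": the same for the moment, N m; "finger_gap": opening from 0.0 (shut) to 1.0 (fully open).
Only numpy, scipy, OpenCV 4.12 (cv2) and the standard library are available. Lean on these libraries where they do the work, as an engineer would, in place of code of your own. Each camera call takes 0.05 s, during which the arm holds its last target.

## Working session

There is one attempt and no reset: what is moved stays moved. The work goes in short steps, Python scripts to look and compute and a tool call to move; the robot and the scene stay as the last step left them, time stands still between calls to the robot, and variables do not carry over. Pictures are saved under pics/ and viewed, and the job is handed in when it is done.

Besides the shell and the picture viewer there is one more tool, called after "Emit:" as a command line: name --argument value ..., lists and objects as JSON in quotes. drive_tool: Moves the arm, as the interface text tells. Its arguments: {"type":"object","properties":{"deltas":{"type":"array"},"hand":{"type":"number"},"squeeze":{"type":"number"}},"required":["deltas"]}

```bash
mkdir -p pics; cat > h.py <<'E'
import numpy as np, cv2, pickle
from station import manip
def snap(n,name):
    s=manip.snapshot(n); pickle.dump(s,open(f'pics/{name}.pkl','wb'))
    cv2.imwrite(f'pics/{name}.png',cv2.cvtColor(s['frame'],cv2.COLOR_RGB2BGR)); return s
def load(name): return pickle.load(open(f'pics/{name}.pkl','rb'))
def cloud(s):
    v,u=np.mgrid[0:480,0:640]; d=s['depth']
    P=np.stack([(u-s['cx'])/s['fx']*d,(v-s['cy'])/s['fy']*d,d],-1)
    W=(P-s['t'])@s['R']; W[d==0]=np.nan; return W
E
python3 - <<'E'
from h import *
print(manip.sense())
for n in('scene','side','wrist'):
    s=snap(n,n+'0'); print(n,s['fx'],s['cx'],s['cy'],np.round(s['R'],3).tolist(),np.round(s['t'],3), np.round(-s['R'].T@s['t'],3))
E
```

```text
{'t': 0.0, 'q': array([-1.78501962e-01,  5.28432042e-01,  1.43391413e+00,  2.30035348e-05,
        1.18140655e+00, -1.78504805e-01]), 'qd': array([-0.00070313, -0.00100848,  0.00015466, -0.00120161, -0.00041206,
       -0.00080086]), 'tau': array([ 2.50220628e-04, -4.42344439e+01, -1.78024775e+01, -2.06930472e-04,
        8.36740597e-03,  2.24214921e-05]), 'tcp_pos': array([6.24278081e-01, 1.64904322e-04, 2.30350829e-01]), 'tool_rot': array([ 7.07108459e-01,  7.07104278e-01, -6.07227582e-04, -8.93230350e-04]), 'force': array([0.73214835, 0.26547551, 0.35359108]), 'ft_torque': array([-0.04120409, -0.00657652,  0.00146923]), 'finger_gap': 0.9997476222091967}
scene 574.2390354760325 315.5425434625011 233.69781344050483 [[0.656, 0.755, -0.013], [0.539, -0.48, -0.692], [-0.529, 0.447, -0.722]] [-0.357 -0.193  1.896] [ 1.34  -0.671  1.23 ]
side 587.1459602094376 316.85722578737756 231.70756992984113 [[0.703, -0.711, -0.013], [-0.513, -0.495, -0.701], [0.492, 0.499, -0.713]] [-0.406  0.416  1.305] [-0.142 -0.734  1.217]
wrist 371.64829954431775 320.631814595358 237.27060189442193 [[1.0, 0.001, -0.002], [0.001, -0.961, 0.276], [-0.001, -0.276, -0.961]] [-0.625 -0.037  0.379] [0.626 0.07  0.374]
```

View pics/scene0.png

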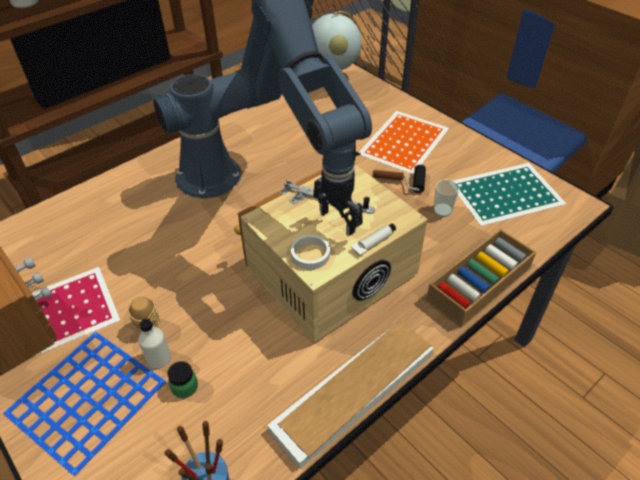

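View pics/side0.png

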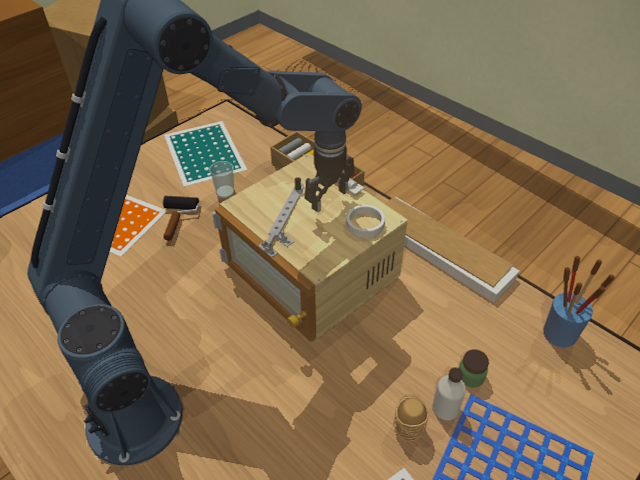

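View pics/wrist0.png

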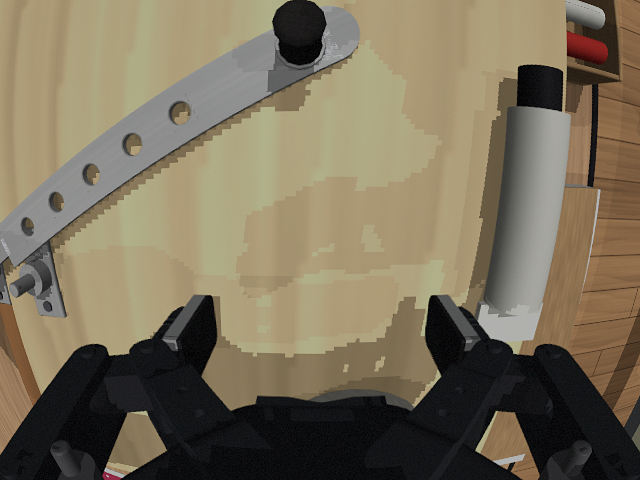

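Wrist view: knob top around (299,25), holes from (180,112) to (28,226), pin around (25,285), tube at (530,200). Scene and side views: bar lies from the front edge towards the +y back, with the roll and tube clear of it. Next I'll measure.

```bash
cat >> h.py <<'E'
def wray(s,u,v):
    x=u-s['cx'];y=v-s['cy'];r=np.hypot(x,y);th=r/s['fx']
    d=np.array([np.sin(th)*x/r,np.sin(th)*y/r,np.cos(th)]); return s['R'].T@d, -s['R'].T@s['t']
def wz(s,u,v,z):
    d,c=wray(s,u,v); return c+d*(z-c[2])/d[2]
def pz(s,u,v,z):
    d=s['R'].T@np.array([(u-s['cx'])/s['fx'],(v-s['cy'])/s['fy'],1]);c=-s['R'].T@s['t']; return c+d*(z-c[2])/d[2]
def pj(s,X):
    p=s['R']@np.asarray(X)+s['t']; return p[:2]/p[2]*s['fx']+[s['cx'],s['cy']]
E
python3 - <<'E'
from h import *
s=load('side0'); W=cloud(s)
m=(abs(W[...,2]-.22)<.006)
pts=W[m][:,:2].astype(np.float32); pts=pts[(abs(pts[:,0]-.65)<.3)&(abs(pts[:,1])<.3)]
print(len(pts),np.median(W[m][:,2]),cv2.minAreaRect(pts), pts.min(0),pts.max(0))
img=cv2.imread('pics/side0.png')
cv2.imwrite('pics/side0z.png',cv2.resize(img[150:350,200:420],None,fx=3.6,fy=3,interpolation=cv2.INTER_CUBIC))
w=load('wrist0')
for u,v,z in[(299,20,.22+.012+.004+.033),(180,112,.232),(132,144,.23),(91,174,.23),(56,202,.23),(28,226,.232),(20,289,.2465),(36,275,.232)]: print(u,v,np.round(wz(w,u,v,z),4))
E
```

```text
11066 0.21986208385484712 ((0.5768991112709045, 0.02554793655872345), (0.3676992654800415, 0.32599377632141113), 87.21357727050781) [ 0.40547562 -0.1636819 ] [0.7468578  0.21388535]
299 20 [0.6193 0.1026 0.269 ]
180 112 [0.5701 0.0801 0.232 ]
132 144 [0.5465 0.0688 0.23  ]
91 174 [0.5236 0.0574 0.23  ]
56 202 [0.4999 0.0456 0.23  ]
28 226 [0.4788 0.0346 0.232 ]
20 289 [0.4775 0.0064 0.2465]
36 275 [0.4773 0.0083 0.232 ]
```

View pics/side0z.png

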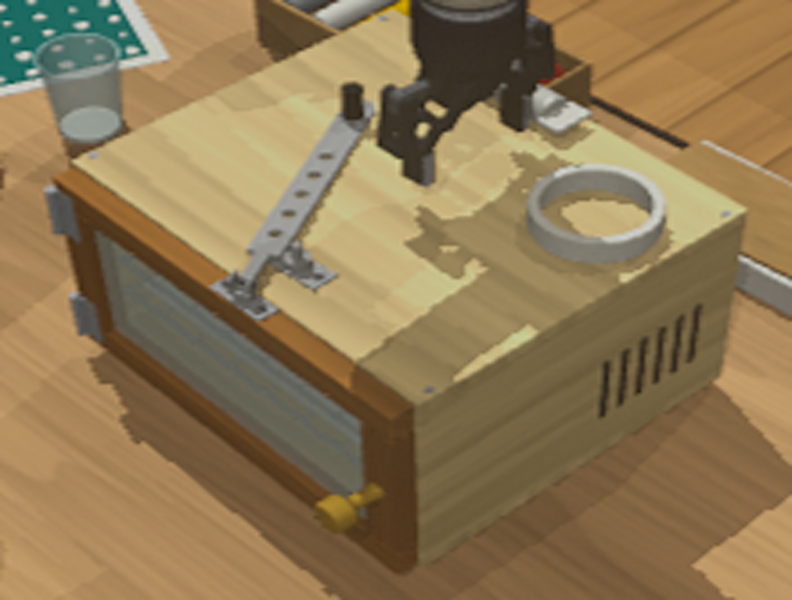

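```bash
python3 - <<'E'
from h import *
from scipy.optimize import least_squares,brentq
s=load('side0')
z=lambda x,y:pz(s,200+x/3.6,150+y/3,.22)[:2]
C={'near':z(415,405),'right':z(745,212),'sc1':z(93,155),'sc2':z(383,18),'sc3':z(727,213),'sc4':z(428,390)}
for k,v in C.items():print(k,np.round(v,4))
d=(C['sc2']-C['sc1'],C['sc3']-C['sc4'],C['sc1']-C['sc4'],C['sc2']-C['sc3'])
print([ (np.linalg.norm(a),np.degrees(np.arctan2(a[1],a[0]))) for a in d], np.mean([C['sc%d'%i] for i in(1,2,3,4)],0))
W=cloud(s)
for n,zz in(('side0',.269),):
  pass
w=load('wrist0'); Ww=None
img=cv2.imread('pics/wrist0.png')
cv2.imwrite('pics/w0z.png',cv2.resize(img[170:340,0:120],None,fx=5,fy=3.5,interpolation=cv2.INTER_CUBIC))
# tape & tube
s2=load('scene0'); W2=cloud(s2)
for nm,Wc in(('side',W),('scene',W2)):
  m=(Wc[...,2]>.236)&(Wc[...,2]<.262)&(Wc[...,0]>.5)&(Wc[...,0]<.8)&(abs(Wc[...,1])<.22)
  n,l,st,c=cv2.connectedComponentsWithStats(m.astype(np.uint8))
  for i in range(1,n):
    if st[i,4]>25:
      p=Wc[l==i]; print(nm,st[i,4],c[i],p.min(0).round(3),p.max(0).round(3))
E
```

```text
near [ 0.4264 -0.1482]
right [ 0.7228 -0.1664]
sc1 [0.4612 0.2033]
sc2 [0.7308 0.1882]
sc3 [ 0.7136 -0.1584]
sc4 [ 0.442 -0.144]
[(np.float64(0.2699604693384251), np.float64(-3.2022649899445175)), (np.float64(0.2719147768989222), np.float64(-3.0466883487686327)), (np.float64(0.347760748184859), np.float64(86.83505581689994)), (np.float64(0.34702918466678473), np.float64(87.15763463454834))] [0.58689973 0.0222699 ]
side 57 [297.14035088 181.63157895] [0.608 0.096 0.236] [0.627 0.114 0.262]
side 150 [349.64       186.53333333] [ 0.664 -0.022  0.236] [0.728 0.02  0.262]
side 406 [364.9679803 218.4679803] [ 0.595 -0.146  0.236] [ 0.689 -0.055  0.249]
side 36 [316.16666667 208.63888889] [ 0.567 -0.013  0.243] [0.587 0.011 0.261]
scene 60 [365.58333333 201.26666667] [0.613 0.096 0.236] [0.629 0.113 0.262]
scene 43 [324.25581395 211.48837209] [ 0.574 -0.012  0.243] [0.585 0.011 0.262]
scene 429 [374.52680653 236.89277389] [ 0.697 -0.022  0.236] [0.731 0.105 0.252]
scene 34 [349.32352941 232.64705882] [ 0.669 -0.013  0.246] [0.683 0.006 0.262]
scene 428 [310.07009346 249.43457944] [ 0.598 -0.148  0.236] [ 0.691 -0.056  0.251]
```

View pics/w0z.png

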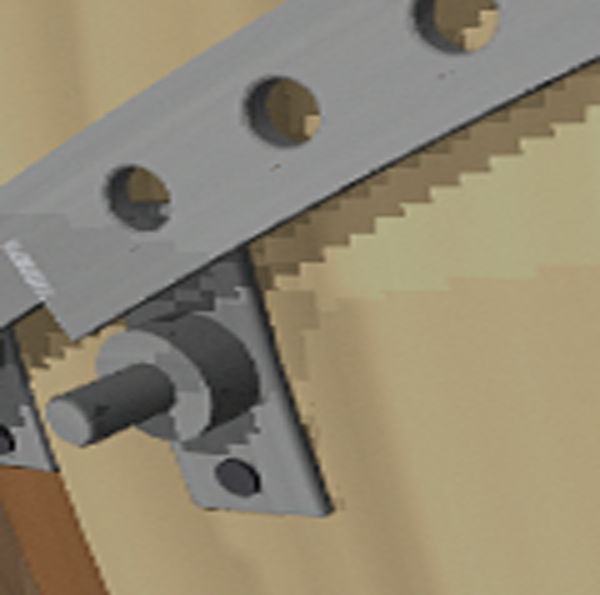

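```bash
cat > plan.py <<'E'
from h import *
from scipy.optimize import brentq
a=np.radians(-3.07); R2=np.array([[np.cos(a),-np.sin(a)],[np.sin(a),np.cos(a)]]); c0=np.array([.5869,.0223])
def piv(phi): 
    return c0+R2@(np.array([-.172,.176])+.2*np.array([-np.sin(phi),-np.cos(phi)])+.012*np.array([np.cos(phi),-np.sin(phi)]))
E
python3 - <<'E'
from plan import *
w=load('wrist0')
top=wz(w,14.6,289.4,.2465)[:2]; sh=wz(w,30.5,280,.232)[:2]; print('pin',top,sh)
kn=np.array([.6193,.1026]); p0=piv(0); print('pivot',p0,'knob dist',np.linalg.norm(kn-p0),np.degrees(np.arctan2(*(kn-p0)[::-1])))
for peg in(top,sh):
  phi=brentq(lambda f:np.linalg.norm(piv(f)-peg)-.110,0,1); P=piv(phi); d=(peg-P)/.11
  print('phi',phi,'P',P,'ang',np.degrees(np.arctan2(d[1],d[0])),'knob',P+.215*d)
# cameras check on pin/knob
for n in('side0','scene0'):
  s=load(n); print(n,pj(s,[*top,.2465]),pj(s,[.6193,.1026,.259]))
E
```

```text
pin [0.4729291 0.0058528] [0.4718214  0.00518008]
pivot [0.42584428 0.0069034 ] knob dist 0.21583084736819716 26.320188189427636
phi 0.31640001564997716 P [0.36344105 0.01645306] ang -5.5299481825496875 knob [ 0.57744043 -0.00426563]
phi 0.3216793331684782 P [0.36243458 0.01677845] ang -6.052501291602084 knob [ 0.5762361  -0.00589109]
side0 [282.16152766 230.72316362] [298.31373764 178.33961731]
scene0 [297.874042   190.20554206] [365.28239454 198.44198771]
```

Emit:
drive_tool --deltas '[0, 0, -3, -8.3, 0, 0, -5, -16.6, 1, 0, -5, -25, 2, -0.1, -5, -33.3, 3, -0.1, -5, -41.6, 4, -0.2, -5, -50, 5, -0.2, -5, -58.3, 6, -0.3, -5, -66.6, 7, -0.3, -5, -75, 8, -0.4, -5, -83.3, 9, -0.4, -5, -91.6, 10.5, -0.5, -5, -100]' --hand 5

```text
t: 1.35
tcp_pos: [0.6194, 0.1051, 0.2801]
tool_rot: [-0.09, 0.996, 0.0, -0.001]
force: [0.1, -0.3, 0.3]
finger_gap: 0.581
```

Emit:
drive_tool --deltas '[0, 0, 0, -8, 0, 0, 0, -16.5, 0, 0, 0, -16.5, 0, 0, 0, -16.5]'

```text
t: 1.75
tcp_pos: [0.6191, 0.1051, 0.2798]
tool_rot: [-0.23, 0.973, 0.0, -0.002]
force: [0.8, -0.1, 0.1]
finger_gap: 0.588
```

```bash
python3 - <<'E'
from h import *
snap('wrist','wrist1')
st=manip.sense(); print(st['t'],st['tcp_pos'],st['tool_rot'],st['finger_gap'],st['q'])
E
```

```text
1.8 [0.619222   0.10500634 0.27987431] [-2.30434492e-01  9.73086660e-01  3.89516032e-04 -1.46455400e-03] 0.5860744792544134 [-9.71320524e-03  4.84959647e-01  1.36561070e+00  5.57884846e-05
  1.29405277e+00 -2.04557374e+00]
```

View pics/wrist1.png

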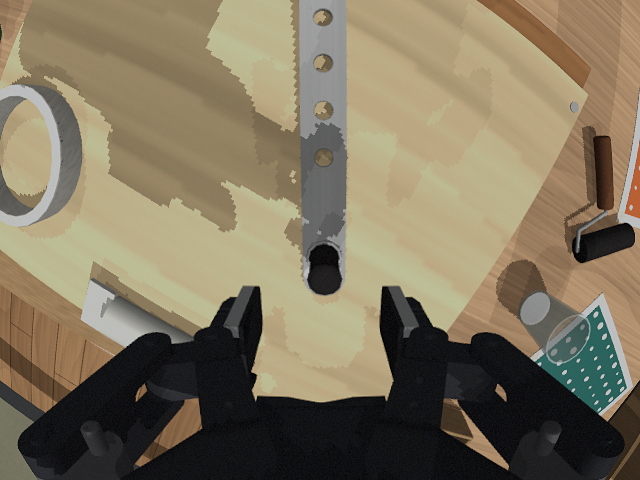

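The knob top sits at (324,277), in line with the bar and centred between the fingers. I'll check the numbers.

```bash
python3 - <<'E'
from plan import *
w=load('wrist1'); st=manip.sense()
k=wz(w,324,279,.258)
H=[wz(w,323,17,.232),wz(w,323,63,.2305),wz(w,323,111,.2295),wz(w,323,158,.2285)]
for h in H: print(h, np.linalg.norm((h-k)[:2]))
print(k); d=(k-H[0]);print(np.degrees(np.arctan2(d[1],d[0])), d)
print('base',wz(w,323,243,.228))
x,y,z,_=st['tool_rot']; print('tool y ang',np.degrees(np.arctan2(y*y-x*x, 2*x*y)))
E
```

```text
[0.50153872 0.04638467 0.232     ] 0.13023506076827052
[0.52389155 0.05761553 0.2305    ] 0.10521958994895288
[0.54647212 0.06897173 0.2295    ] 0.07994440462320906
[0.56843626 0.08003293 0.2285    ] 0.05535254192001375
[0.61772854 0.10521576 0.258     ]
26.854736288043934 [0.11618982 0.05883109 0.026     ]
base [0.60980385 0.10089433 0.228     ]
tool y ang 116.64533809617429
```

Emit:
drive_tool --deltas '[0.1, 0, 1.5, 0, 0.1, 0, 3, 0, 0.1, 0, 4.3, 0, 0.1, 0, 4.9, 0, 0.1, 0, 4.9, 0]'

```text
t: 2.3
tcp_pos: [0.6176, 0.1045, 0.2297]
tool_rot: [-0.23, 0.973, 0.001, -0.003]
force: [0.6, 0.7, -0.3]
finger_gap: 0.586
```

Emit:
drive_tool --deltas '[0, 0, 0, 0, 0, 0, 0, 0, 0, 0, 0, 0, 0, 0, 0, 0, 0, 0, 0, 0, 0, 0, 0, 0]' --hand 0.5 --squeeze 50

```text
t: 2.9
tcp_pos: [0.6178, 0.1045, 0.23]
tool_rot: [-0.23, 0.973, 0.001, -0.002]
force: [-0.4, 0.0, -0.6]
finger_gap: 0.161
```

```bash
python3 - <<'E'
from h import *
snap('wrist','wrist2')
st=manip.sense(); print(st)
E
```

```text
{'t': 2.95, 'q': array([-1.05617574e-02,  5.33006010e-01,  1.42632689e+00,  5.49667064e-05,
        1.18702013e+00, -2.04571248e+00]), 'qd': array([ 1.26751358e-03,  1.42632712e-03, -4.22419574e-04,  6.72231684e-05,
       -5.74389431e-04,  1.96101327e-04]), 'tau': array([-3.94606136e-02, -4.43034983e+01, -1.75509900e+01, -1.57290185e-02,
        1.20631023e-01,  1.04209434e-02]), 'tcp_pos': array([0.61778241, 0.1044962 , 0.22995313]), 'tool_rot': array([-2.30086119e-01,  9.73167361e-01,  5.96819757e-04, -2.30428672e-03]), 'force': array([ 0.98612829, -0.47920147,  1.08712596]), 'ft_torque': array([-0.00491449, -0.03380138, -0.0412158 ]), 'finger_gap': 0.15977845743164779}
```

View pics/wrist2.png

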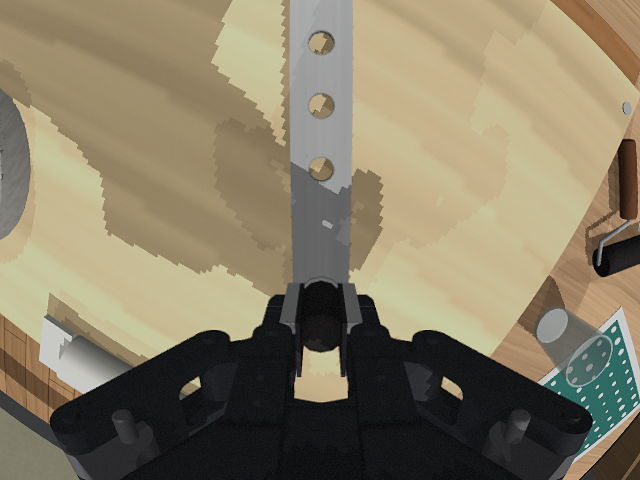

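Emit:
drive_tool --deltas '[0.1, 0, -0.8, 0, 0.25, 0, -1.6, 0, 0.4, 0, -2.4, 0, 0.6, 0, -3.2, 0, 0.75, 0, -4, 0, 0.9, 0, -4.6, 0, 0.9, 0, -4.6, 0]'

```text
t: 3.65
tcp_pos: [0.6102, 0.1002, 0.2773]
tool_rot: [-0.23, 0.973, 0.0, -0.001]
force: [1.8, -0.1, -1.5]
finger_gap: 0.163
```

```bash
python3 - <<'E'
from h import *
snap('wrist','wrist3')
st=manip.sense(); print(st['t'],st['tcp_pos'],st['force'],st['ft_torque'],st['finger_gap'])
E
```

```text
3.7 [0.61004071 0.10026195 0.27658928] [ 2.57093699  0.3881556  -2.99133151] [ 0.24820031 -0.58105897  0.05540463] 0.15648167005701313
```

View pics/wrist3.png

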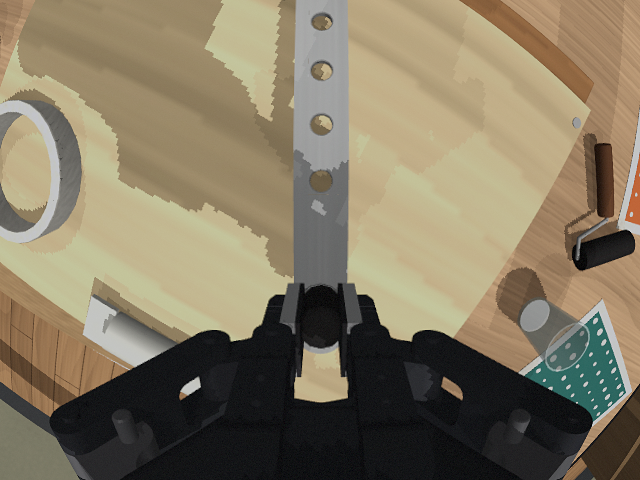

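```bash
cat >> h.py <<'E'
def wpt(s,u,v,r=1):
    d=s['depth'][v-r:v+r+1,u-r:u+r+1]; d=np.median(d[d>0])
    ray,c=wray(s,u,v); zc=(s['R']@ray)[2]; return c+ray*d/zc
E
python3 - <<'E'
from h import *
for n in('wrist2','wrist3'):
    w=load(n)
    print(n,[np.round(wpt(w,u,v),4).tolist() for u,v in((334,30),(334,80),(334,140),(334,180),(334,230),(320,340))])
E
```

```text
wrist2 [[0.5176, 0.0589, 0.2312], [0.5354, 0.0678, 0.2301], [0.5562, 0.0784, 0.2289], [0.5703, 0.0856, 0.2279], [0.5885, 0.0949, 0.2272], [0.6204, 0.1045, 0.2581]]
wrist3 [[0.5022, 0.0518, 0.2498], [0.5244, 0.0628, 0.2539], [0.5486, 0.0748, 0.2579], [0.564, 0.0826, 0.2605], [0.5832, 0.0923, 0.2639], [0.6138, 0.1008, 0.3035]]
```

Emit:
drive_tool --deltas '[0.3, -0.2, -0.8, 1, 0.9, -0.4, -0.9, 3, 1.6, -0.8, -0.9, 5, 2.3, -1.1, -0.9, 7, 3, -1.5, -0.9, 9, 3.7, -1.8, -0.9, 11, 4.4, -2.2, -0.9, 13, 5.1, -2.5, -0.9, 15, 5.7, -2.8, -0.9, 17, 6.2, -3, -0.9, 18.8, 6.2, -3, -0.9, 18.8, 6.2, -3, -0.9, 18.8]'

```text
t: 4.9
tcp_pos: [0.5692, 0.0453, 0.2865]
tool_rot: [-0.067, 0.998, -0.0, 0.0]
force: [6.1, 1.2, -0.5]
finger_gap: 0.162
```

```bash
python3 - <<'E'
from h import *
snap('wrist','wrist4');snap('side','side4')
st=manip.sense(); print(st['t'],st['tcp_pos'],st['tool_rot'],st['force'],st['ft_torque'],st['finger_gap'])
E
```

```text
5.0 [0.56936488 0.04538791 0.28649695] [-6.73939326e-02  9.97726439e-01 -1.03706927e-04 -9.12073855e-06] [ 6.0976593   1.51377478 -1.87741182] [ 0.38432724 -1.21235398 -0.09195435] 0.1584420282485974
```

View pics/wrist4.png

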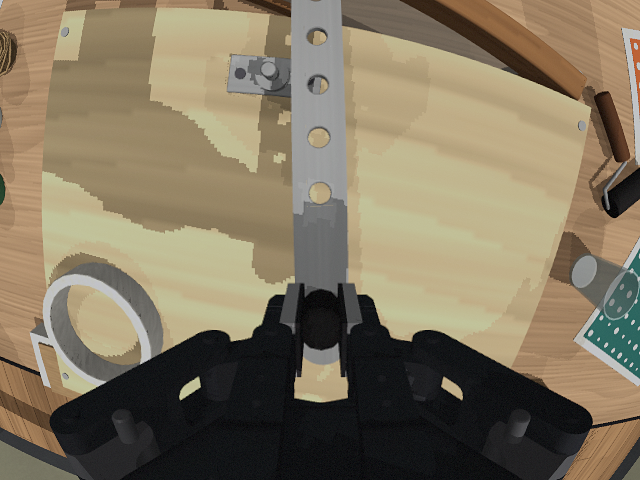

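View pics/side4.png

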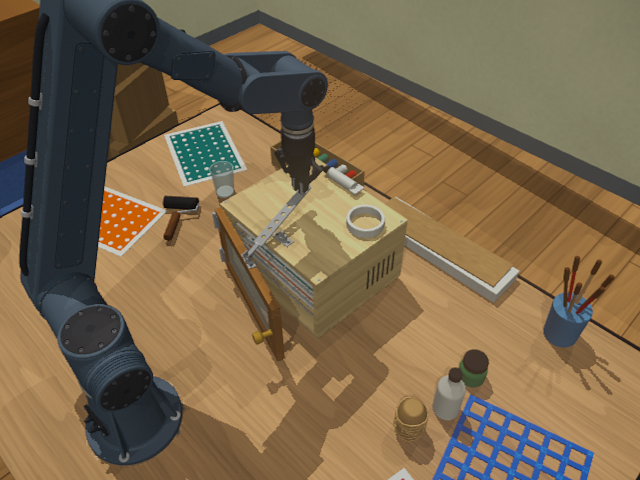

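The door is open about 0.3 rad. In the wrist view the pin is at (268,70), and the middle hole, third from the knob, is at (317,85). I'll compute positions.

```bash
python3 - <<'E'
from plan import *
w=load('wrist4')
pts=np.array([wpt(w,u,v) for u,v in((332,20),(332,60),(332,110),(332,160),(332,220),(303,20),(303,60),(303,110),(302,160),(302,220))])
c=pts.mean(0);U,S,V=np.linalg.svd(pts-c);n=V[2]*np.sign(V[2][2]); print(S,n)
def bar(u,v):
    d,o=wray(w,u,v); return o+d*((c-o)@n)/(d@n)
H=[bar(319,193),bar(318,137.5),bar(317,85),bar(317,37)]
for h in H: print(h)
print([np.linalg.norm(H[i]-H[i+1]) for i in range(3)])
dv=H[0]-H[3]; print('yaw',np.degrees(np.arctan2(dv[1],dv[0])),'slope',np.arctan2(dv[2],np.hypot(*dv[:2])))
img=cv2.imread('pics/wrist4.png'); cv2.imwrite('pics/w4z.png',cv2.resize(img[10:130,215:365],None,fx=5,fy=5,interpolation=cv2.INTER_CUBIC))
print('pin',wz(w,268,70,.2465))
u=H[2]; pv=H[2]-dv/np.linalg.norm(dv)*.110; print('pivot',pv)
E
```

```text
[0.10694434 0.02100157 0.00047973] [-0.19714857 -0.04355954  0.97940544]
[0.52683202 0.03817319 0.26854746]
[0.50288291 0.03444902 0.26356101]
[0.47892342 0.03069322 0.25857107]
[0.45482762 0.02734401 0.25357177]
[np.float64(0.02474458174476623), np.float64(0.0247601005722793), np.float64(0.02483581240502706)]
yaw 8.552964745535196 slope 0.20284154761723378
pin [0.47255388 0.00561296 0.2465    ]
pivot [0.37237688 0.01466903 0.23641119]
```

View pics/w4z.png

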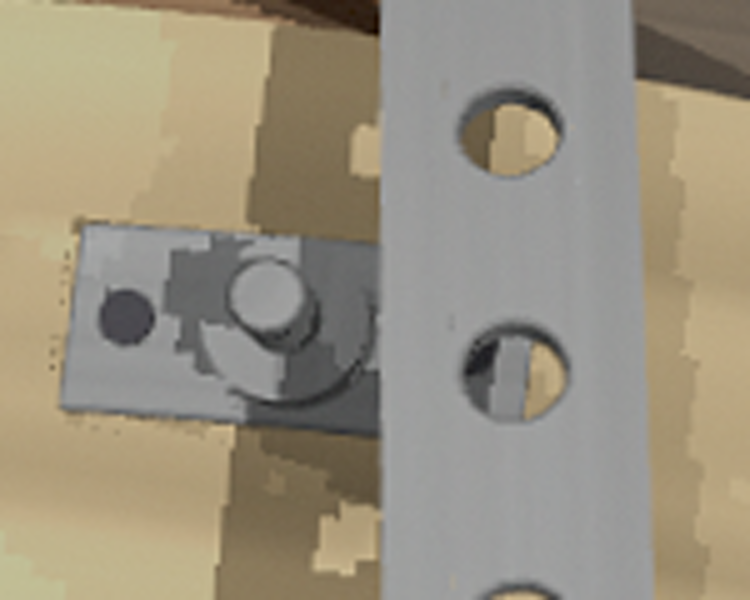

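Emit:
drive_tool --deltas '[0.3, -0.5, 0, 1.8, 0.6, -1.1, 0, 3.6, 0.9, -1.7, 0, 5.4, 1.1, -2.3, 0, 7.2, 1.3, -2.9, 0, 9, 1.3, -3.5, 0, 10.8, 1.3, -4.1, 0, 12.6, 1.3, -4.6, 0, 14.3, 1.3, -4.8, 0, 14.3, 1.3, -4.8, 0, 14.3, 1.3, -4.8, 0, 14.3]'

```text
t: 6.1
tcp_pos: [0.5643, -0.0047, 0.2872]
tool_rot: [0.058, 0.998, -0.0, 0.002]
force: [6.1, 1.5, -1.0]
finger_gap: 0.158
```

```bash
python3 - <<'E'
from h import *
snap('wrist','wrist5')
st=manip.sense(); print(st['t'],st['tcp_pos'],st['tool_rot'],st['force'],st['ft_torque'],st['finger_gap'])
img=cv2.imread('pics/wrist5.png'); cv2.imwrite('pics/w5z.png',cv2.resize(img[0:240,240:400],None,fx=4,fy=2.5,interpolation=cv2.INTER_CUBIC))
E
```

```text
6.15 [ 0.5642517  -0.00465592  0.28718034] [ 5.80796715e-02  9.98310114e-01 -4.77605672e-04  1.85451938e-03] [ 5.31637077  0.33938642 -0.66134309] [ 0.07452091 -1.20289384 -0.16335178] 0.1652691586637236
```

View pics/wrist5.png

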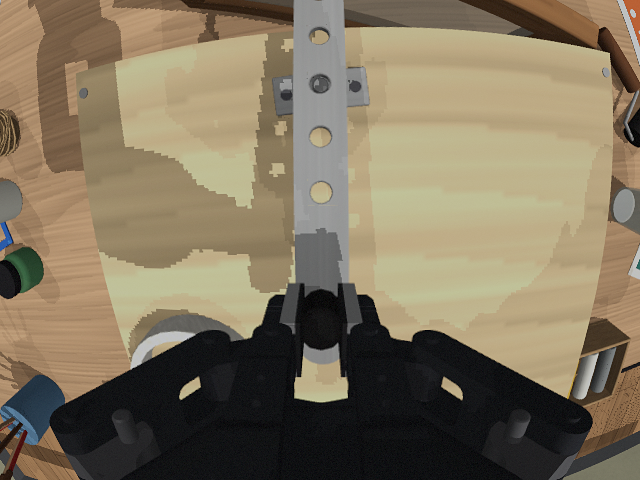

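View pics/w5z.png

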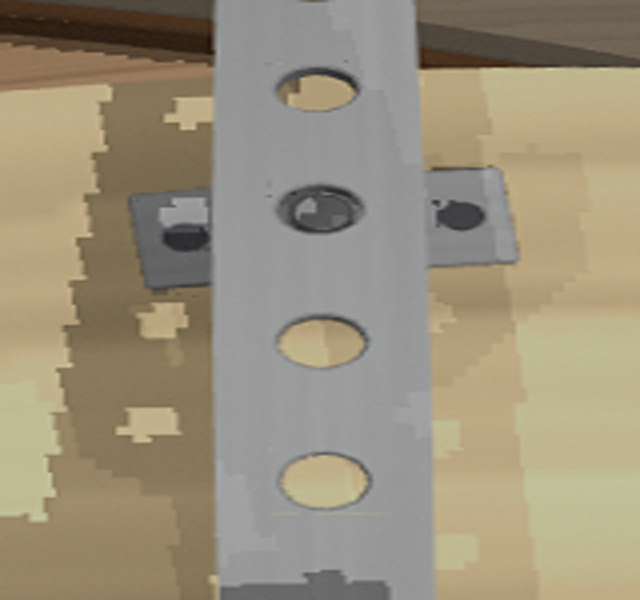

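The pin shows through the middle hole at (320,84). I'll quantify the offset.

```bash
cat > al.py <<'E'
from plan import *
def al(name,hpx,ppx,left=303,right=334,rows=(20,60,110,160,215),pz_=.2465):
    w=load(name)
    pts=np.array([wpt(w,u,v) for u in(left,right) for v in rows])
    c=pts.mean(0);U,S,V=np.linalg.svd(pts-c);n=V[2]*np.sign(V[2][2])
    def bar(u,v):
        d,o=wray(w,u,v); return o+d*((c-o)@n)/(d@n)
    H=[bar(*p) for p in hpx]
    dv=H[0]-H[-1]; yaw=np.arctan2(dv[1],dv[0]); sl=np.arctan2(dv[2],np.hypot(*dv[:2]))
    pin=wz(w,*ppx,pz_); mid=H[2]-.004*n
    print('resid',S[2],'yaw',np.degrees(yaw),'slope',sl,'roll',n[1]*np.cos(yaw)-n[0]*np.sin(yaw)); print('hole under',mid,'pin',pin)
    e=mid-pin; print('hole-pin along bar %.1f mm, left %.1f mm, up %.1f'%(1e3*(e[0]*np.cos(yaw)+e[1]*np.sin(yaw)),1e3*(-e[0]*np.sin(yaw)+e[1]*np.cos(yaw)),1e3*e[2]))
    print('steps',[round(1e3*np.linalg.norm(H[i]-H[i+1]),1) for i in range(len(H)-1)])
    st=manip.sense(); x,y=st['tool_rot'][:2]; print('tool x yaw',np.degrees(np.arctan2(2*x*y,x*x-y*y)),'hand->hole',np.linalg.norm((st['tcp_pos']-mid)[:2]))
    pv=H[2]-dv/np.linalg.norm(dv)*.11; print('pivot',pv)
E
python3 -c "
from al import *
al('wrist5',[(321,192),(320,136.5),(320.2,83.6),(319,36.2)],(321.5,83.6))"
```

```text
resid 0.0006232864248903383 yaw -5.862855063343224 slope 0.19903417724027633 roll -0.010117150175013741
hole under [0.47373709 0.00527801 0.25515357] pin [0.47137864 0.00609873 0.2465    ]
hole-pin along bar 2.4 mm, left -0.6 mm, up 8.7
steps [np.float64(24.7), np.float64(24.9), np.float64(24.5)]
tool x yaw 173.3408002343642 hand->hole 0.09105810092971274
pivot [0.36568188 0.01633295 0.23732491]
```

Emit:
drive_tool --deltas '[0, 0.05, 0.4, 0, 0, 0.1, 0.8, 0, 0, 0.1, 1.2, 0, 0, 0.1, 1.2, 0, 0, 0.1, 1.2, 0]'

```text
t: 6.65
tcp_pos: [0.5653, -0.0043, 0.2759]
tool_rot: [0.059, 0.998, -0.001, 0.003]
force: [5.0, 0.2, -0.0]
finger_gap: 0.157
```

```bash
python3 - <<'E'
from h import *
snap('wrist','wrist6')
st=manip.sense(); print(st['t'],st['tcp_pos'],st['force'],st['ft_torque'],st['finger_gap'])
img=cv2.imread('pics/wrist6.png'); cv2.imwrite('pics/w6z.png',cv2.resize(img[0:240,240:400],None,fx=4,fy=2.5,interpolation=cv2.INTER_CUBIC))
E
```

```text
6.7 [ 0.56539024 -0.00431081  0.27595907] [5.84232588 0.73335304 0.97842463] [ 0.11113956 -0.78669834 -0.17940518] 0.16572475565852388
```

View pics/w6z.png

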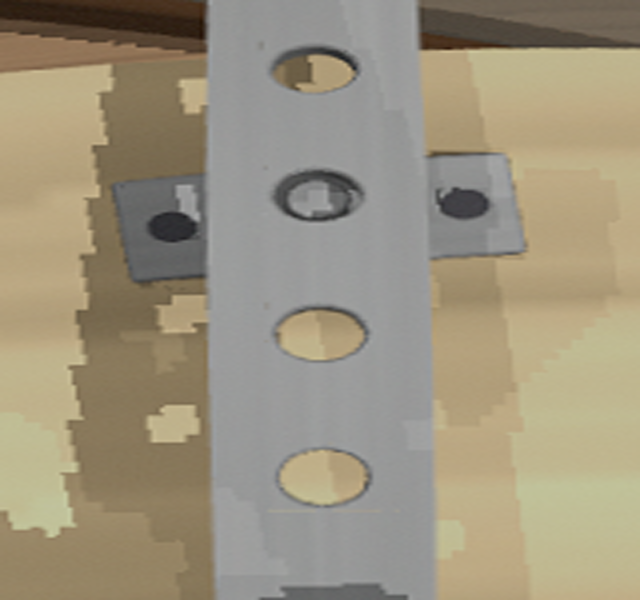

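```bash
python3 - <<'E'
from h import *
img=cv2.imread('pics/wrist6.png'); cv2.imwrite('pics/w6y.png',cv2.resize(img[60:100,295:345],None,fx=14,fy=14,interpolation=cv2.INTER_CUBIC))
E
```

```text
(no output)
```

View pics/w6y.png

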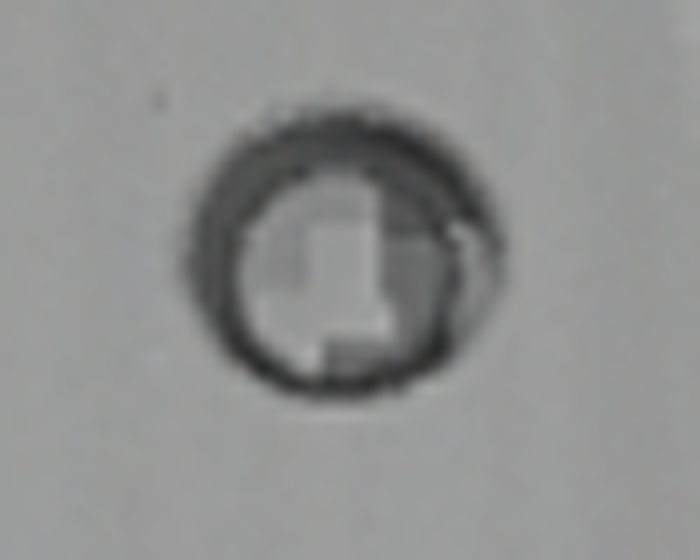

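```bash
python3 -c "
from al import *
al('wrist6',[(321,190.5),(320.3,133.5),(319.5,77.6),(318.5,28)],(319.5,79.4),left=300)"
```

```text
resid 0.0005658722567238628 yaw -5.788480749694807 slope 0.15326945129186914 roll 0.02169688718247131
hole under [0.47268462 0.00561488 0.24956765] pin [0.4719149  0.00574578 0.2465    ]
hole-pin along bar 0.8 mm, left -0.1 mm, up 3.1
steps [np.float64(24.6), np.float64(25.3), np.float64(24.4)]
tool x yaw 173.26924957765064 hand->hole 0.0932354605208184
pivot [0.36392977 0.01672694 0.23672613]
```

Emit:
drive_tool --deltas '[0, 0, 0.2, 0, 0, 0, 0.4, 0, 0, 0, 0.6, 0, -0.05, 0, 0.8, 0, -0.05, 0, 0.8, 0]'

```text
t: 7.2
tcp_pos: [0.5667, -0.005, 0.2688]
tool_rot: [0.059, 0.998, -0.001, 0.004]
force: [5.2, 1.1, 1.4]
finger_gap: 0.165
```

```bash
python3 - <<'E'
from h import *
snap('wrist','wrist7')
st=manip.sense(); print(st['t'],st['tcp_pos'],st['force'],st['ft_torque'],st['finger_gap'])
img=cv2.imread('pics/wrist7.png'); cv2.imwrite('pics/w7y.png',cv2.resize(img[40:110,285:355],None,fx=8,fy=8,interpolation=cv2.INTER_CUBIC))
w=load('wrist7'); print([np.round(wpt(w,u,v),4)[2] for u,v in((332,30),(332,120),(332,210))])
E
```

```text
7.25 [ 0.56658606 -0.00495072  0.26879638] [5.27219873 1.07374772 1.11062236] [ 0.12164895 -0.53660769 -0.19954813] 0.16484104564945526
[np.float64(0.2472), np.float64(0.2521), np.float64(0.2572)]
```

View pics/w7y.png

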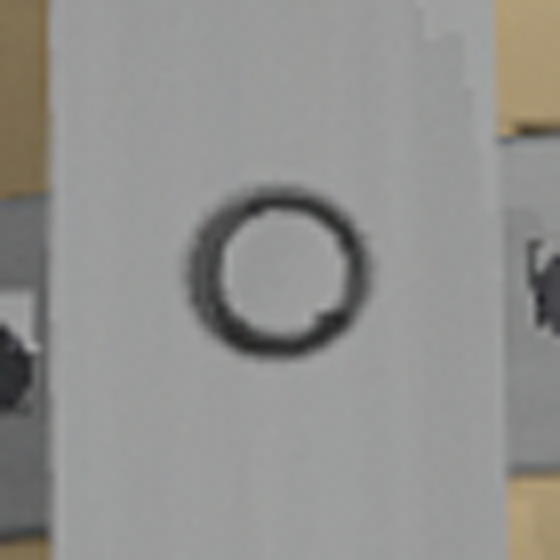

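Emit:
drive_tool --deltas '[-0.05, 0, 0.2, 0, -0.05, 0, 0.4, 0, -0.1, 0, 0.6, 0, -0.1, 0, 0.8, 0, -0.1, 0, 0.8, 0]'

```text
t: 7.75
tcp_pos: [0.5678, -0.0055, 0.2606]
tool_rot: [0.059, 0.998, -0.002, 0.004]
force: [4.6, 0.6, 1.7]
finger_gap: 0.16
```

```bash
python3 - <<'E'
from h import *
snap('wrist','wrist8')
st=manip.sense(); print(st['t'],st['tcp_pos'],st['force'],st['ft_torque'],st['finger_gap'])
img=cv2.imread('pics/wrist8.png'); cv2.imwrite('pics/w8y.png',cv2.resize(img[30:100,285:355],None,fx=8,fy=8,interpolation=cv2.INTER_CUBIC))
w=load('wrist8'); print([np.round(wpt(w,u,v),4)[2] for u,v in((332,30),(332,120),(332,210))])
E
```

```text
7.8 [ 0.56786813 -0.0055158   0.26064914] [ 4.56039928  0.10785368 -0.28999615] [-0.01200788 -0.51895963 -0.00352573] 0.16356596462977124
[np.float64(0.244), np.float64(0.2479), np.float64(0.251)]
```

View pics/w8y.png

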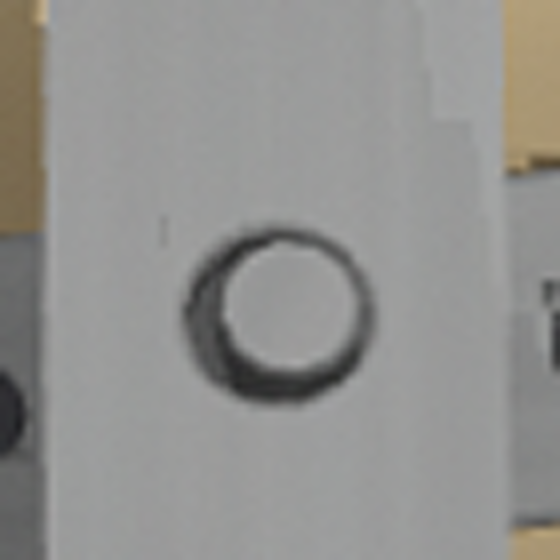

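Emit:
drive_tool --deltas '[0.05, 0.05, 0.2, 0, 0.05, 0.05, 0.4, 0, 0, 0.05, 0.6, 0, 0, 0.05, 0.8, 0, 0, 0.05, 0.8, 0]'

```text
t: 8.3
tcp_pos: [0.5683, -0.0055, 0.2524]
tool_rot: [0.059, 0.998, -0.002, 0.004]
force: [6.1, -0.0, 1.4]
finger_gap: 0.163
```

```bash
python3 - <<'E'
from h import *
snap('wrist','wrist9')
st=manip.sense(); print(st['t'],st['tcp_pos'],st['force'],st['ft_torque'],st['finger_gap'])
img=cv2.imread('pics/wrist9.png'); cv2.imwrite('pics/w9y.png',cv2.resize(img[20:100,280:360],None,fx=7,fy=7,interpolation=cv2.INTER_CUBIC))
w=load('wrist9'); print([np.round(wpt(w,u,v),4)[2] for u,v in((332,30),(332,120),(332,210))])
E
```

```text
8.35 [ 0.56831049 -0.00555866  0.25248361] [ 6.1365008  -0.56875079  0.67895202] [-0.0527446  -0.55592583  0.03252638] 0.16344824416833412
[np.float64(0.2406), np.float64(0.2421), np.float64(0.2439)]
```

View pics/w9y.png

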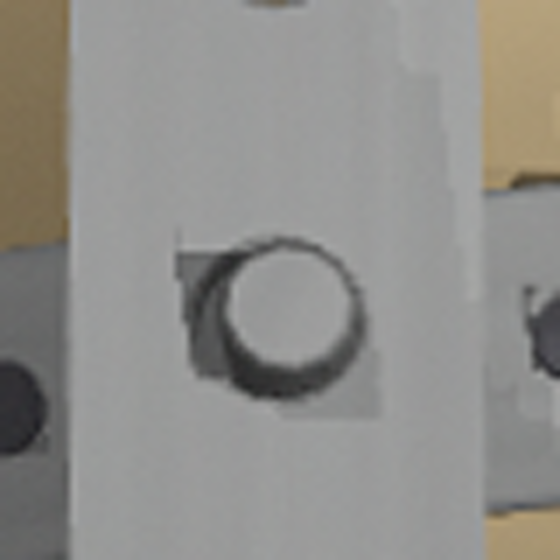

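Emit:
drive_tool --deltas '[0, 0.03, 0.2, 0, 0, 0.03, 0.4, 0, 0, 0.03, 0.6, 0, 0, 0.03, 0.8, 0, 0, 0.03, 0.8, 0]'

```text
t: 8.85
tcp_pos: [0.5687, -0.0058, 0.2442]
tool_rot: [0.059, 0.998, -0.003, 0.005]
force: [5.8, -0.9, 0.8]
finger_gap: 0.168
```

```bash
python3 - <<'E'
from h import *
snap('wrist','wrist10')
st=manip.sense(); print(st['t'],st['tcp_pos'],st['force'],st['ft_torque'],st['finger_gap'])
img=cv2.imread('pics/wrist10.png'); cv2.imwrite('pics/w10y.png',cv2.resize(img[20:100,280:360],None,fx=7,fy=7,interpolation=cv2.INTER_CUBIC))
w=load('wrist10'); print([np.round(wpt(w,u,v),4) for u,v in((332,20),(332,80),(332,120),(332,150),(332,210))])
E
```

```text
8.9 [ 0.56876979 -0.0058135   0.24430714] [ 4.83404561 -0.40990367 -0.30735091] [-0.00667519 -0.56290656  0.04249587] 0.15880317297558463
[array([0.4542, 0.0118, 0.2373]), array([0.4794, 0.0089, 0.2371]), array([0.4954, 0.007 , 0.2364]), array([0.5075, 0.0056, 0.2371]), array([0.532 , 0.0029, 0.2369])]
```

View pics/w10y.png

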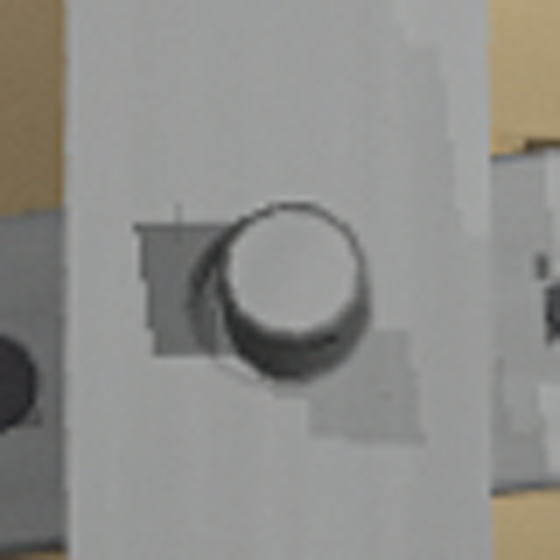

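Emit:
drive_tool --deltas '[0, 0, 0.1, 0, 0, 0, 0.2, 0, 0, 0, 0.2, 0]'

```text
t: 9.2
tcp_pos: [0.5692, -0.0062, 0.2424]
tool_rot: [0.059, 0.998, -0.003, 0.005]
force: [4.7, 0.4, 0.4]
finger_gap: 0.16
```

```bash
python3 - <<'E'
from h import *
snap('wrist','wrist11');snap('side','side11')
st=manip.sense(); print(st['t'],st['tcp_pos'],st['force'],st['ft_torque'],st['finger_gap'])
w=load('wrist11'); print([np.round(wpt(w,u,v),4) for u,v in((332,20),(332,80),(332,120),(332,150),(332,210))])
img=cv2.imread('pics/side11.png'); cv2.imwrite('pics/s11.png',cv2.resize(img[150:310,200:400],None,fx=4,fy=3.7,interpolation=cv2.INTER_CUBIC))
E
```

```text
9.3 [ 0.56920829 -0.00623233  0.24245437] [ 5.01718016 -0.74910702  1.88890246] [ 0.0497546  -0.49930253  0.0233663 ] 0.16433333706247014
[array([0.455 , 0.0113, 0.2366]), array([0.48  , 0.0084, 0.2364]), array([0.4959, 0.0065, 0.2346]), array([0.5079, 0.0051, 0.2366]), array([0.5321, 0.0024, 0.2366])]
```

View pics/s11.png

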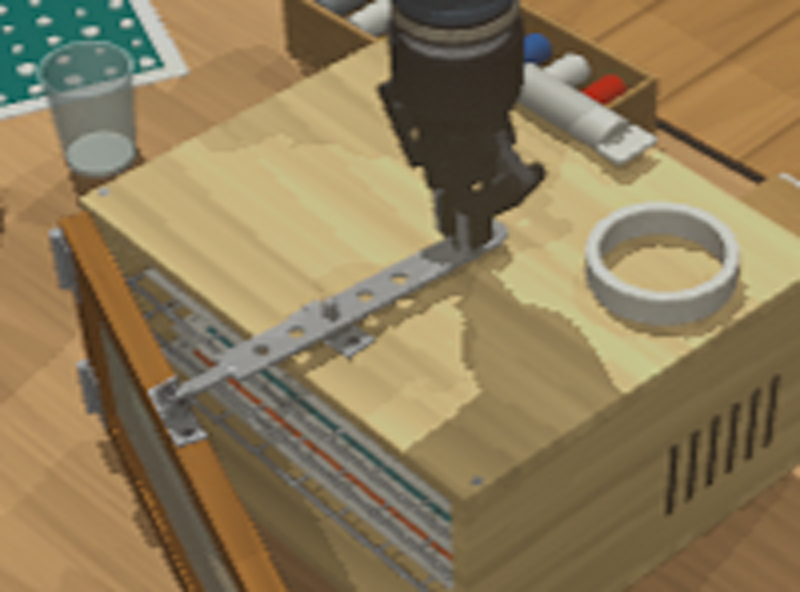

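Emit:
drive_tool --deltas '[0, 0, 0.1, 0, 0, 0, 0.2, 0, 0, 0, 0.2, 0, 0, 0, 0.2, 0]'

```text
t: 9.7
tcp_pos: [0.5695, -0.0064, 0.2408]
tool_rot: [0.059, 0.998, -0.003, 0.005]
force: [5.1, -0.2, 4.9]
finger_gap: 0.166
```

```bash
python3 - <<'E'
from h import *
snap('wrist','wrist12')
w=load('wrist12')
st=manip.sense(); print(st['t'],st['tcp_pos'],st['force'],st['ft_torque'],st['finger_gap'])
print([np.round(wpt(w,u,v),4) for u,v in((332,20),(332,80),(332,120),(332,150),(332,210))])
E
```

```text
9.75 [ 0.56953803 -0.00636329  0.24082095] [4.33683481 0.15252635 4.24002776] [ 0.11427399 -0.409003    0.04761082] 0.16290047851361888
[array([0.4558, 0.0111, 0.2362]), array([0.4806, 0.0081, 0.2367]), array([0.496 , 0.0067, 0.2209]), array([0.5081, 0.0049, 0.2368]), array([0.5321, 0.0023, 0.2367])]
```

Emit:
drive_tool --deltas '[-0.1, 0, 0, 0, -0.2, 0, 0, 0, -0.3, 0, 0, 0, -0.3, 0, 0, 0]'

```text
t: 10.15
tcp_pos: [0.5716, -0.0066, 0.2405]
tool_rot: [0.059, 0.998, -0.003, 0.004]
force: [2.0, 0.5, 4.2]
finger_gap: 0.165
```

```bash
python3 - <<'E'
from h import *
st=manip.sense(); print(st['t'],st['tcp_pos'],st['force'],st['ft_torque'],st['finger_gap'])
E
```

```text
10.15 [ 0.57163154 -0.00655883  0.24053326] [1.95673496 0.48686197 4.17218252] [0.11079732 0.07749333 0.04435852] 0.16459865193267026
```

Emit:
drive_tool --deltas '[-0.1, 0, 0, 0, -0.2, 0, 0, 0, -0.2, 0, 0, 0]'

```text
t: 10.45
tcp_pos: [0.5727, -0.0066, 0.2402]
tool_rot: [0.059, 0.998, -0.003, 0.003]
force: [-0.3, 0.4, 5.5]
finger_gap: 0.158
```

Emit:
drive_tool --deltas '[0, 0, 0, 0, 0, 0, 0, 0, 0, 0, 0, 0, 0, 0, 0, 0, 0, 0, 0, 0]' --hand 3.2

```text
t: 10.95
tcp_pos: [0.5726, -0.0066, 0.24]
tool_rot: [0.059, 0.998, -0.003, 0.003]
force: [-0.3, 0.3, -0.1]
finger_gap: 0.373
```

```bash
python3 - <<'E'
from h import *
snap('wrist','wrist13')
w=load('wrist13')
st=manip.sense(); print(st['t'],st['tcp_pos'],st['force'],st['ft_torque'],st['finger_gap'])
print([np.round(wpt(w,u,v),4) for u,v in((332,20),(332,80),(332,140),(332,160),(332,210))])
E
```

```text
11.0 [ 0.57264159 -0.0066369   0.24007062] [ 0.77966085 -0.41459956  0.00488853] [ 0.00517754 -0.05147344 -0.01064984] 0.3722483246391811
[array([0.459 , 0.0107, 0.2368]), array([0.4836, 0.0078, 0.2365]), array([0.5072, 0.0051, 0.2366]), array([0.515 , 0.0042, 0.2367]), array([0.535 , 0.002 , 0.2368])]
```

View pics/wrist13.png

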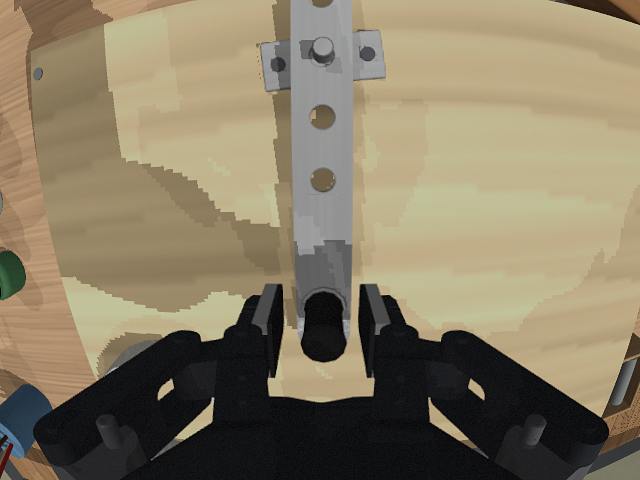

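The bar is released and lies level, with its top at 0.2366. The pin at (322,50) stands in the third hole from the knob. I'll retreat straight up.

Emit:
drive_tool --deltas '[0, 0, -0.5, 0, 0, 0, -1.5, 0, 0, 0, -3, 0, 0, 0, -5, 0, 0, 0, -8, 0, 0, 0, -10, 0, 0, 0, -10, 0, 0, 0, -10, 0, 0, 0, -10, 0, 0, 0, -10, 0, 0, 0, -10, 0, 0, 0, -10, 0]'

```text
t: 12.2
tcp_pos: [0.5719, -0.006, 0.3393]
tool_rot: [0.059, 0.998, -0.003, 0.002]
force: [0.3, 0.4, 0.0]
finger_gap: 0.376
```

```bash
python3 - <<'E'
from plan import *
w=snap('wrist','wrist14');s=snap('side','side14');snap('scene','scene14')
st=manip.sense(); print(st['t'],st['tcp_pos'],st['force'])
img=cv2.imread('pics/side14.png'); cv2.imwrite('pics/s14.png',cv2.resize(img[150:310,200:400],None,fx=4,fy=3.7,interpolation=cv2.INTER_CUBIC))
E
```

```text
12.35 [ 0.57206604 -0.00598676  0.33978235] [-0.10828853 -0.0599894  -0.39121578]
```

View pics/s14.png

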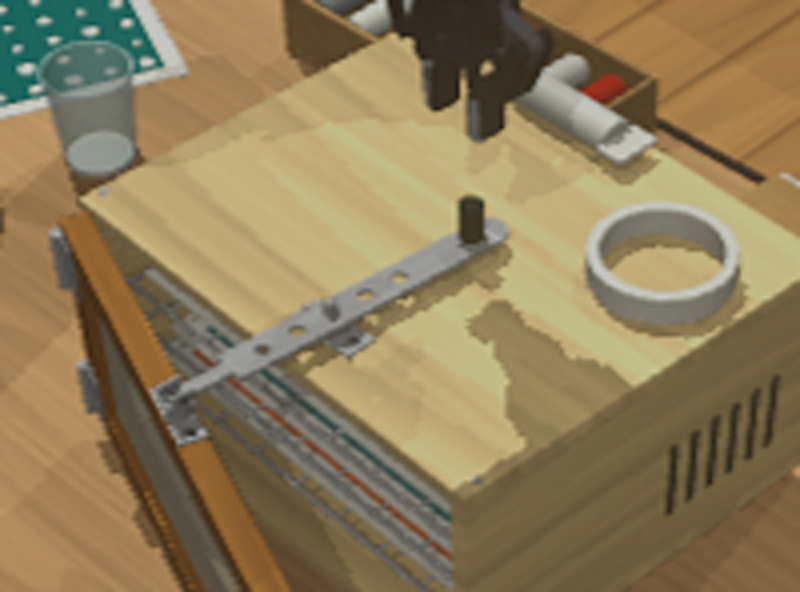

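View pics/wrist14.png

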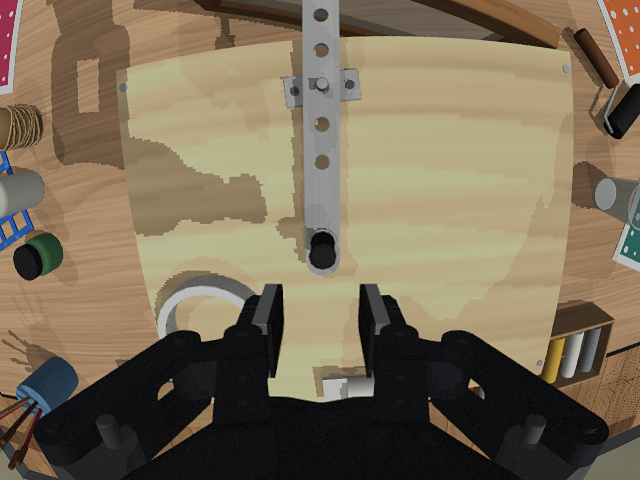

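View pics/scene14.png

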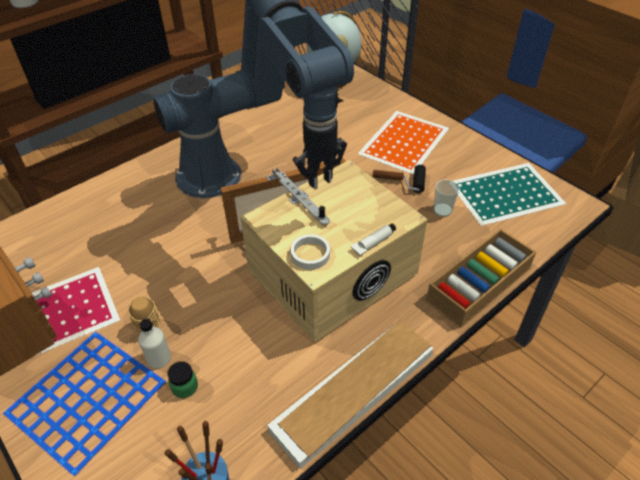

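All views agree: there are two free holes on either side of the pin, the bar is level, the door is standing open, and the other objects are where they were.

```bash
python3 - <<'E'
from h import *
w=load('wrist14'); print([np.round(wpt(w,u,v),4) for u,v in((333,20),(333,60),(333,100),(333,150),(333,200))])
print(manip.sign_off(), manip.sense()['t'])
E
```

```text
[array([0.4281, 0.018 , 0.2368]), array([0.4559, 0.0147, 0.2364]), array([0.4828, 0.0115, 0.2368]), array([0.5156, 0.0078, 0.2364]), array([0.549 , 0.0041, 0.2366])]
the job is handed in; nothing more can be done
the job is handed in; nothing more can be done
```

The door now stands open by itself at about 0.32 rad (planned angle, not measured directly), with the stay bar's middle hole over the peg, and I've handed the job in. I took the knob, lifted the bar, drew the door open against the spring, swung the hole over the pin and lowered it in small steps. I eased the side load to about zero before letting go.

Last checks:
- **Hole:** there are two free holes on either side of the pin, so it is the middle one.
- **Seating:** the released bar is level, its upper side 0.2364–0.2368 m up against 0.236 m expected. That fits a bar fully home on the shoulder, within the cameras' 2 mm calibration.
- **Forces:** the recorded readings stayed under 7 N. The upward force rose to 4–5 N only at the end, when the bar met the shoulder.
- **Other things:** the tape roll, tube, tumbler and the rest look unmoved in the pictures.
- **Time:** about 12.4 s of the 54 s allowed.

No check failed or disagreed, apart from one stray depth reading at a hole's edge, which I ignored.

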